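# Check a sampler cone through the loupe

## Task

Check the orifice of the sampler cone that lies on the lit focus stand: pull the top drawer of the bench cabinet all the way out to its stop and leave it open, take the loupe out by its handle, and hold it level and still over the cone, the lens centred over the cone's tip and at the height marked by the red ring on the stand's column. Touch neither the cone nor the stand, do not shift the ring, and leave the other things alone. The job finishes with the robot still holding the loupe there in the air: do not put it down or let go.

Things in the scene. Friction and masses are not known exactly. Their poses are not given: they have to be found in the camera images.
- cabinet_drawer0 (a joint): Top drawer of the fixed grey two-drawer cabinet with black fronts (280 deep, 340 wide, 150 high; a glove box 65 high on the rear of its top). 0 = shut, 0.18 m = out against its stop; may start up to 0.012 m ajar; runs easily (1 N) and stays where left. Inside 235 long x 298 wide, walls 43 mm above the floor, floor 85 mm above the bench.
- cabinet_drawer0_handle (a point): Middle of the top drawer's steel bar handle: round bar 11 mm thick, 120 mm long, its centre 35 mm in front of the drawer front and 38 mm below the cabinet's top, carried by posts 51 mm either side of the middle. Axes: x points into the cabinet, y along the bar, z up; the drawer and handle slide out along -x.
- loupe: Hand loupe lying flat and crosswise on the top drawer's floor: round dark metal frame 58 in diameter and 16 thick with a 51 mm clear lens, and a black square handle with a red end cap. Origin: centre of the frame's underside; z up; the handle runs along its own -x, from x = -34 to -120 mm, 16 wide (y) and 16 thick (z = 0 to 16). Weight about 90 g, balanced about 45 mm behind the lens centre.
- loupe_lens (a point): Centre of the loupe's lens, 8 mm above the loupe's origin.
- stand: Focus stand, fixed: black base plate 160 (x) x 130 (y) x 18 high with a lit white panel, and a 12 mm steel column with black graduation lines at its own x = +58 mm, y = 0, its ball top 220 mm above the bench. Origin: centre of the underside, on the bench.
- focus_mark (a point): Centre of the red ring on the stand's column (28 in diameter, 10 high, with a small thumbscrew sticking out 30 mm to the stand's +y): its middle height is the focal height for the centre of the lens, 65 to 110 mm above the cone's tip. The ring is only lightly clamped.
- cone: Sampler cone lying loose on the lit panel: copper flange 52 in diameter and 4 high with a blunt nickel cone, 17 high in all. Origin: centre of the underside.
- cone_tip (a point): The cone's tip with the orifice, 17 mm above its origin.
- tube_rack: Bystander: green tube rack 215 x 135 with six capped tubes, 115 high. Origin: centre of the underside.
- acid_bottle: Bystander: white bottle with a blue label, 60 in diameter, 140 high. Origin: centre of the underside.
- rinse_bottle: Bystander: white bottle with a pink label, 60 in diameter, 140 high. Origin: centre of the underside.
- swab_jar: Bystander: white jar, 60 in diameter, 75 high. Origin: centre of the underside.
- cone_key: Bystander: flat aluminium cone key, 145 long, 8 to 16 high. Origin: under the middle of its bar.
- cone_case: Bystander in the top drawer: round grey case with a blue cap, 40 in diameter, 20 high, in the drawer's -y part. Origin: centre of the underside.
- tweezers: Bystander in the top drawer: white plastic tweezers, 122 long, 8 high, in the drawer's -y part. Origin: centre of the underside.
Not all that is in view belongs to the job. Leave any blue look-alike of the stand alone.

How it is judged:
By the outcome, as a careful person would: the job done as asked, in the order asked, and still so for the second after the job is handed in, while the arm keeps its last pose, push and grip.
It also fails if it takes over 58 s, if anything falls off the work surface, if the arm or the gripper's body presses on something with over 40 N, if the wrist force passes 120 N, or if a joint passes its speed limit or range.

## Robot

A 7-joint arm with a two-finger parallel gripper is mounted at the origin on the work surface. World frame = base frame: x ahead of the robot, y to its left, z up, the work surface at z = 0. Lengths are in m, angles in rad, forces in N, time in s.
With the tool pointing down it reaches from about 0.425 to 0.95 m from the base axis. Payload 4.7 kg.
Tool frame: the origin (TCP) lies on the centre line of the jaws, within the pads' length; the fingertips stand robot.nose_length ahead of it and the grasp point (between the pads) lies 8 mm behind it (robot.nose_length is the distance from the TCP to the fingertips, in m); z points along the fingers, y is the line along which they close (so a half turn about z gives the same grasp; the last joint's range is limited). The gripper opens to 85 mm and grips with 20 to 120 N. Pads are 22 mm wide; open, the fingers measure 114 mm over their backs; the gripper's body (76 mm by 85 mm) begins 54 mm behind the grasp point. The pads swing forward as they close: fully open they stand 13 mm farther back than shut.
Start: joints at [1.091, 0.469, -0.049, 1.532, 0.024, 1.141, -0.082], TCP at [0.294, -0.608, 0.242] pointing down, gripper open.
Joint ranges: [-2.59, 2.59], [-0.33, 1.99], [-1.39, 1.29], [0.1, 2.45], [-1.04, 4.18], [0.21, 1.99], [-2.66, 2.66]. Speed limits (rad/s): [2.57, 2.57, 3.14, 3.14, 3.14, 3.14, 3.14].

## Interface

Orientations are given as [roll, pitch, yaw] about the fixed x, y, z axes, in that order (R = Rz(yaw) Ry(pitch) Rx(roll)).
In Python, from plant import robot gives the robot as it stands. Calls block until the motion is done:
- robot.goto(position, orientation): joint-space move of the TCP to a pose.
- robot.move_straight(position, vel=0.15, attitude=None, contact_N=None): straight line of the TCP; attitude=None keeps the orientation; vel is the mean speed in m/s. With contact_N (N) it stops when the force on the tool has changed by that much, and returns True; else False.
- robot.move_joints(angles): joint-space move.
- robot.grip(opening, strength=None): opening from 0.0 (shut) to 1.0 (fully open); strength is the grip in N (None keeps the last); returns when the fingers have stopped.
- robot.sleep(seconds).
- robot.inverse_kinematics(position, orientation): joint angles nearest the present ones, or None.
- robot.sense(): the state.
- robot.grab_frame(name): name is "scene" or "top" or "wrist"; returns a dict with "image" (420x560x3 uint8, red, green, blue), "range_z" (420x560 float32, m along the optical axis (not along the pixel's ray), 0 where there is no reading), "fx", "fy", "cx", "cy" (pixels), "dist_coeffs" ([k1, k2, p1, p2, k3] as OpenCV has them; the pictures are not rectified), "R" (3x3) and "t" (3): a world point X has camera coordinates R X + t. Camera axes: x right, y down, z forward; pixel columns grow to the right and rows downward; lengths in m; the calibration is good to about 2 mm. A picture is of the moment at which its call begins.
A pose or a line that the arm cannot do raises robot.IKError and nothing moves.
- robot.close_job(): hands the job in; it is judged then, once.
The state is a dict: "t": time; "joint_pos": joint angles; "joint_velocities": joint speeds; "effort": joint torques, N m; "tcp_pos": TCP position; "tcp_rot": TCP orientation; "wrist_force": force on the tool from outside, world axes, zero at the start; "torque": the same for the moment, N m; "opening": opening from 0.0 (shut) to 1.0 (fully open); "gripper_force": force on a finger pad.
Only numpy, scipy, OpenCV 4.12 (cv2) and the standard library are available. Lean on these libraries where they do the work, as an engineer would, in place of code of your own. Each camera call takes 0.05 s, during which the arm holds its last target. There are 200 camera calls.

## Working session

There is one attempt and no reset: what is moved stays moved. The work goes in short steps, each a Python script; the robot and the scene stay as the last script left them, time stands still between calls to the robot, and variables do not carry over. Pictures are saved under pics/ and viewed, at most 10 in all, crops included, and the job is handed in when it is done.

```bash
ls; mkdir -p pics
cat > h.py <<'E'
import numpy as np, cv2, pickle
from plant import robot
def grab(n,tag):
    f=robot.grab_frame(n); pickle.dump(f,open(f'pics/{tag}.pkl','wb'))
    cv2.imwrite(f'pics/{tag}.png',cv2.cvtColor(f['image'],cv2.COLOR_RGB2BGR)); return f
def load(tag): return pickle.load(open(f'pics/{tag}.pkl','rb'))
def ray(f,u,v):
    K=np.array([[f['fx'],0,f['cx']],[0,f['fy'],f['cy']],[0,0,1]])
    p=cv2.undistortPoints(np.array([[[u,v]]],float),K,np.array(f['dist_coeffs'],float))[0,0]
    return np.array([p[0],p[1],1.])
def px(f,u,v,z=None):
    "world point at pixel; by depth, or on plane of height z"
    R=np.array(f['R']);t=np.array(f['t']);r=ray(f,u,v)
    if z is None:
        d=f['range_z'][int(round(v))-1:int(round(v))+2,int(round(u))-1:int(round(u))+2]; d=np.median(d[d>0]) if (d>0).any() else np.nan
        return R.T@(r*d-t)
    c=-R.T@t; w=R.T@r; return c+w*(z-c[2])/w[2]
def proj(f,X):
    K=np.array([[f['fx'],0,f['cx']],[0,f['fy'],f['cy']],[0,0,1]])
    return cv2.projectPoints(np.atleast_2d(X).astype(float),cv2.Rodrigues(np.array(f['R']))[0],np.array(f['t'],float),K,np.array(f['dist_coeffs'],float))[0][:,0]
E
python3 - <<'E'
from h import *
for n in("scene","top"):
    f=grab(n,n+'0'); print(n,-np.array(f['R']).T@f['t'],f['fx'])
a=cv2.imread('pics/scene0.png');b=cv2.imread('pics/top0.png')
s=robot.sense();print(s,robot.nose_length)
E
```

```text
pics
scene [ 1.21068946 -0.45841436  1.05660776] 421.1050784900634
top [ 0.25528031 -0.04856227  1.43694311] 501.5963805136263
{'t': 0.1, 'joint_pos': array([ 1.09107966,  0.4693655 , -0.04859264,  1.53356049,  0.02415183,
        1.14100304, -0.082297  ]), 'joint_velocities': array([-0.00029862, -0.0008869 ,  0.00038977, -0.00446381, -0.00101114,
        0.0016807 , -0.00043976]), 'effort': array([ 3.00008860e-04, -5.11519361e+01, -4.73370776e-02, -2.38389963e+01,
        1.07531069e-02,  4.39454932e-03,  4.39616940e-05]), 'tcp_pos': array([ 0.2938803 , -0.60711314,  0.24136909]), 'tcp_rot': array([-3.13984676e+00,  1.08579463e-04,  4.50868057e-01]), 'wrist_force': array([ 0.15722388, -0.60628611, -0.11520006]), 'torque': array([-0.0042277 ,  0.00715637,  0.02967483]), 'gripper_force': 0.0, 'opening': 0.9989736696689538} 0.011
```

View pics/scene0.png

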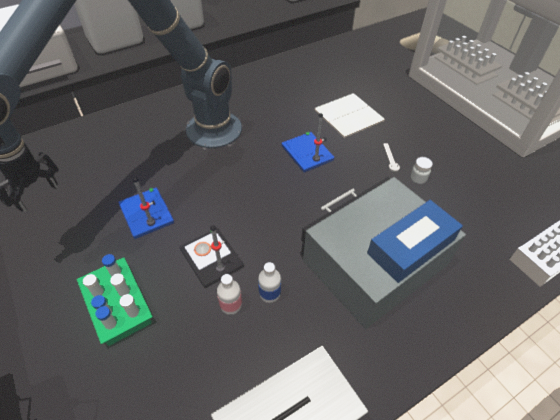

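View pics/top0.png

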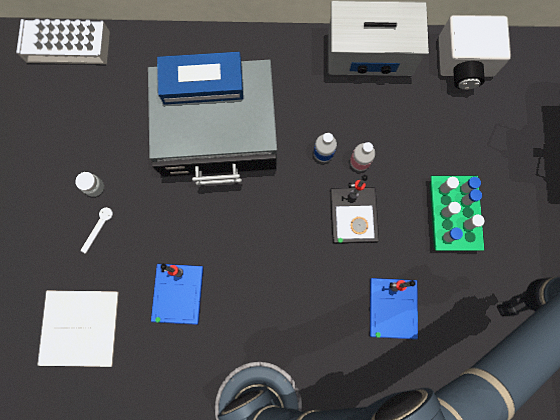

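Stand candidates in the top view are the black stand with a white panel (355,215) and two blue look-alikes at (177,293) and (394,308). The black one with the cone at (359,225) fits the description. The drawer handle is the bar at (194..242,179). I'll check both in a close crop.

Run:
```python
from h import *
b=cv2.imread('pics/top0.png');a=cv2.imread('pics/scene0.png')
A=cv2.resize(b[165:255,315:395],None,fx=5,fy=5,interpolation=cv2.INTER_CUBIC) #400x450
B=cv2.resize(b[130:220,140:220+0],None,fx=5,fy=5,interpolation=cv2.INTER_CUBIC)
B=cv2.resize(b[60:195,140:290],(400,360),interpolation=cv2.INTER_CUBIC)
C=np.zeros((450,800,3),np.uint8);C[:, :400]=A;C[:360,400:]=B
cv2.imwrite('pics/c1.png',C)
f=load('top0')
for u,v,z in[(194,181,.112),(242,179,.112),(149,157,.15),(275,150,.15),(359,226,None),(359,226,.035),(333,243,.018),(377,241,.018),(376,189,.018),(332,190,.018),(325,137,.14),(363,147,.14)]: print(u,v,px(f,u,v,z).round(4))
f=load('scene0')
for u,v,z in[(204,248,None),(216,246,None),(325,204,.112),(354,190,.112),(216,229,.22)]: print(u,v,px(f,u,v,z).round(4))
```

```text
194 181 [0.592  0.1871 0.112 ]
242 179 [0.6    0.0566 0.112 ]
149 157 [0.6462 0.3037 0.15  ]
275 150 [ 0.672  -0.0322  0.15  ]
359 226 [ 0.4894 -0.2734  0.0311]
359 226 [ 0.4888 -0.2727  0.035 ]
333 243 [ 0.4413 -0.2008  0.018 ]
377 241 [ 0.4493 -0.326   0.018 ]
376 189 [ 0.6015 -0.3266  0.018 ]
332 190 [ 0.5962 -0.1986  0.018 ]
325 137 [ 0.7146 -0.1672  0.14  ]
363 147 [ 0.688  -0.2701  0.14  ]
204 248 [ 0.5053 -0.2724  0.0299]
216 246 [ 0.5922 -0.2629  0.141 ]
325 204 [0.6041 0.0832 0.112 ]
354 190 [0.6044 0.1911 0.112 ]
216 229 [ 0.5997 -0.2573  0.22  ]
```

View pics/c1.png

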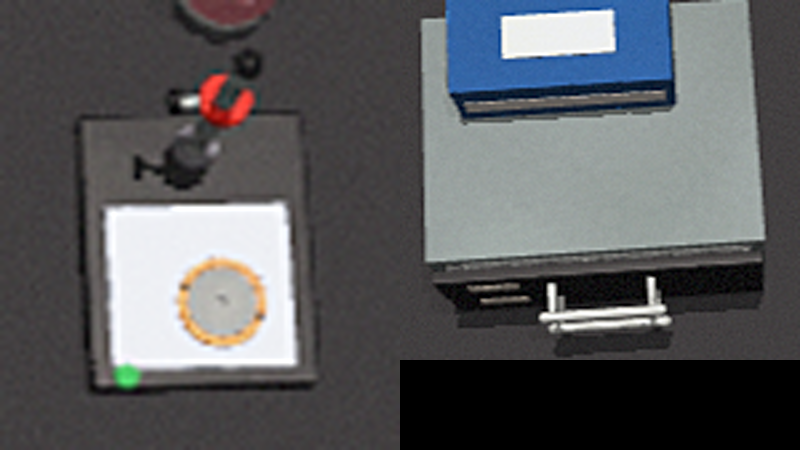

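The crop confirms it: the black stand has a lit panel, with the cone at top pixel ≈(359,225) and the ring at (360,185). The upper bar of the two is the top drawer's handle. Next I'll go over the handle and look with the wrist camera.

Run:
```python
from h import *
f=load('top0')
for u,v in[(193.5,178),(239.5,175.8)]: print(px(f,u,v,.112).round(4))
for yaw in(np.pi/2+.07,-np.pi/2+.07):
    for p in([.6,.12,.107],[.55,.12,.33],[.425,.11,.107]):
        q=robot.inverse_kinematics(p,[np.pi,0,yaw]); print(yaw,p,None if q is None else np.round(q,2))
robot.move_straight([.294,-.608,.36],vel=.3)
robot.goto([.5,.12,.36],[np.pi,0,np.pi/2+.07] if robot.inverse_kinematics([.5,.12,.36],[np.pi,0,np.pi/2+.07]) is not None else [np.pi,0,-np.pi/2+.07])
f=grab('wrist','w1');print(-np.array(f['R']).T@f['t'],robot.sense()['t'],robot.sense()['tcp_rot'])
```

```text
[0.6004 0.1889 0.112 ]
[0.6089 0.0638 0.112 ]
1.6407963267948966 [0.6, 0.12, 0.107] [ 0.19  0.6  -0.64  1.79  0.44  0.9  -0.57]
1.6407963267948966 [0.55, 0.12, 0.33] [ 0.34  0.32 -0.81  1.65  0.24  1.28 -0.44]
1.6407963267948966 [0.425, 0.11, 0.107] [ 0.43  0.43 -0.94  2.17  0.51  0.77 -0.77]
-1.5007963267948965 [0.6, 0.12, 0.107] [ 0.5   0.85 -1.18  1.77  0.87  1.15  2.24]
-1.5007963267948965 [0.55, 0.12, 0.33] [ 0.57  0.44 -1.17  1.64  0.42  1.34  2.54]
-1.5007963267948965 [0.425, 0.11, 0.107] [ 0.58  0.55 -1.17  2.16  0.68  0.87  2.2 ]
[0.49469193 0.19427609 0.49055871] 3.3667 [-3.14140643e+00  6.34249847e-05  1.63886829e+00]
```

View pics/w1.png

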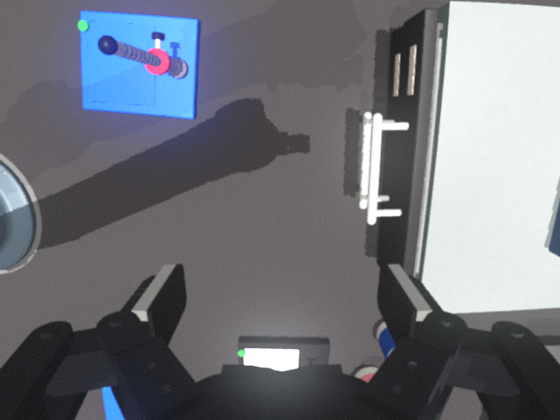

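The wrist view shows the top drawer's bar from (377,116) to (372,222), with posts running to the front. The lower handle is to its left.

Run:
```python
from h import *
f=load('w1')
a=px(f,377,117,.112);b=px(f,372,222,.112);print(a,b,(a+b)/2,np.linalg.norm(a-b))
for u,v in((377,130),(375,170),(373,210)): print(px(f,u,v).round(4))
c=px(f,440,10,.15);d=px(f,421,305,.15);print(c,d,np.arctan2(-(c-d)[0],(c-d)[1]), px(f,480,100).round(3))
print(np.arctan2(-(a-b)[0],(a-b)[1]))
```

```text
[0.60128812 0.18846165 0.112     ] [0.61359813 0.06536862 0.112     ] [0.60744313 0.12691513 0.112     ] 0.12370703400652121
[0.602  0.1746 0.1165]
[0.6062 0.1298 0.1167]
[0.6113 0.0818 0.1159]
[0.63742629 0.29261368 0.15      ] [ 0.67784227 -0.02297645  0.15      ] 0.12737147886969566 [0.694 0.215 0.149]
0.09967434358756366
```

Run:
```python
from h import *
def cloud(f):
    h,w=f['range_z'].shape;u,v=np.meshgrid(np.arange(w),np.arange(h))
    K=np.array([[f['fx'],0,f['cx']],[0,f['fy'],f['cy']],[0,0,1]])
    p=cv2.undistortPoints(np.stack([u,v],-1).reshape(-1,1,2).astype(float),K,np.array(f['dist_coeffs'],float))[:,0]
    z=f['range_z'].reshape(-1);return (np.c_[p*z[:,None],z]-f['t'])@np.array(f['R'])
for n in('top0','w1'):
    P=cloud(load(n)); 
    m=(abs(P[:,2]-.15)<.005)&(P[:,0]>.55)&(P[:,1]>-.1)&(P[:,1]<.35)
    Q=P[m]
    e=[]
    for y in np.arange(.0,.28,.01):
        s=Q[abs(Q[:,1]-y)<.005]
        if len(s)>3:e.append((y,np.sort(s[:,0])[1]))
    e=np.array(e);k=np.polyfit(e[:,0],e[:,1],1);r=e[:,1]-np.polyval(k,e[:,0]);g=abs(r-np.median(r))<.004
    print('front',np.polyfit(e[g,0],e[g,1],1),g.sum(),len(e))
    m=(abs(P[:,2]-.113)<.008)&(P[:,0]>.585)&(P[:,0]<.625)&(P[:,1]>.06)&(P[:,1]<.19)
    print('bar',np.polyfit(P[m,1],P[m,0],1),m.sum(),P[m].mean(0),P[m,1].min(),P[m,1].max())
```

```text
front [-0.08851059  0.67065848] 29 29
bar [-0.05877656  0.61291563] 216 [0.6052423  0.13055077 0.11501313] 0.06489536024986475 0.1899273680349779
front [-0.09325506  0.67304137] 29 29
bar [-0.05217391  0.61372447] 1224 [0.60675116 0.13365496 0.11508015] 0.06411073011856194 0.1899805015321304
```

```bash
cat >> h.py <<'E'
c=.09; X=np.array([np.cos(c),np.sin(c),0]); Y=np.array([-np.sin(c),np.cos(c),0])
E
python3 - <<'E'
from h import *
h=np.array([.606,.127,.104]);o=[np.pi,0,np.pi/2+c]
robot.grip(.38,strength=40)
robot.goto(h+[0,0,.1],o)
print('hit',robot.move_straight(h,vel=.12,contact_N=8),robot.sense()['tcp_pos'])
robot.grip(0.);s=robot.sense();print(s['opening'],s['wrist_force'],s['tcp_pos'])
if s['opening']>.05:
    for d in(.2,.19,.185,.18):
        try:
            print('stop',d,robot.move_straight(h-X*d,vel=.1,contact_N=12));break
        except robot.IKError as e: print(d,e)
s=robot.sense();print((s['tcp_pos']-h)@X,(s['tcp_pos']-h)@Y,s['wrist_force'],s['opening'],s['t'])
E
```

```text
hit True [0.60598595 0.12633062 0.10598845]
0.11122071030286076 [ 0.89074021 -0.75488108  5.61363965] [0.60479171 0.12605431 0.10498808]
stop 0.2 True
-0.1740455206106874 -0.00029826470208621026 [ 2.30566931  1.40116092 -1.70446093] 0.10843274524464215 7.375
```

Run:
```python
from h import *
h=np.array([.606,.127,.104]);p=robot.sense()['tcp_pos']
print(robot.move_straight(p-X*.012,vel=.03,contact_N=20))
s=robot.sense();print((s['tcp_pos']-h)@X,s['wrist_force'],s['opening'])
robot.grip(.38); robot.sleep(.1);p=robot.sense()['tcp_pos'];print((p-h)@X)
robot.move_straight(p+[0,0,.1],vel=.25)
robot.goto(h-X*.12+[0,0,.22]+Y*.0,[np.pi,0,np.pi/2+c])
robot.grip(1.)
f=grab('wrist','w2');grab('top','top2');print(robot.sense()['t'])
```

```text
True
-0.17397542522695242 [ 1.88715593  1.23073837 -0.8814486 ] 0.11069285524175061
-0.17374706763484082
9.8917
```

View pics/w2.png

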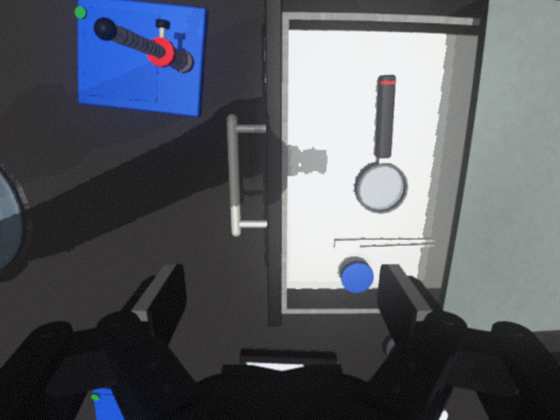

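The drawer is open and its hard stop was felt. In the wrist view the lens is at (381,187) and the handle runs +y from (384,158) to the red cap at (387,78). The case is at (357,277) and the tweezers lie along row 242.

Run:
```python
from h import *
f=load('w2')
L=px(f,381,187.5,.101);H1=px(f,383.5,157,.101);H2=px(f,387,76,.101)
print(L,H1,H2,np.linalg.norm(H2-L),np.linalg.norm(H1-L))
d=(H2-L)/np.linalg.norm(H2-L);print(d,np.arctan2(d[1],d[0]))
for v in(100,120,140): 
    for u in range(372,402,3): print(px(f,u,v).round(3)[[0,2]],end=' ')
    print()
print(px(f,320,120),px(f,330,60),px(f,310,200))
# stand/cone/ring
t=load('top2'); im=t['image'].astype(int)
for n in('top0','scene0','top2'):
    F=load(n);I=F['image'].astype(int)
    m=((I[...,0]>130)&(I[...,1]<70)&(I[...,2]<80)).astype(np.uint8)
    k,lab,st,ce=cv2.connectedComponentsWithStats(m)
    for i in range(1,k):
        if st[i,4]>5:
            P=np.array([px(F,x,y) for y,x in zip(*np.where(lab==i))]);print(n,ce[i].round(1),st[i,4],np.nanmedian(P,0).round(4),np.nanpercentile(P[:,2],[5,95]).round(4))
```

```text
[0.59577371 0.11426384 0.101     ] [0.59260047 0.1477426  0.101     ] [0.58227159 0.22938988 0.101     ] 0.11591511464754774 0.03362881425858238
[-0.11648281  0.99319271  0.        ] 1.687544169177458
[0.575 0.085] [0.578 0.085] [0.58 0.09] [0.58 0.1 ] [0.583 0.1  ] [0.586 0.1  ] [0.59 0.1 ] [0.593 0.1  ] [0.601 0.084] [0.604 0.084] 
[0.578 0.085] [0.581 0.085] [0.582 0.095] [0.584 0.099] [0.587 0.1  ] [0.59  0.101] [0.593 0.1  ] [0.601 0.085] [0.605 0.085] [0.608 0.085] 
[0.582 0.085] [0.584 0.088] [0.585 0.097] [0.587 0.1  ] [0.59 0.1 ] [0.594 0.1  ] [0.597 0.1  ] [0.605 0.085] [0.609 0.084] [0.612 0.085] 
[0.52192052 0.17885273 0.0845086 ] [0.5248885  0.24052638 0.0854033 ] [0.52145212 0.08829517 0.08450507]
top0 [358.9 186.3] 29 [ 0.577  -0.2569  0.1396] [0.1329 0.1452]
top0 [176.5 270.5] 8 [0.3501 0.2218 0.0998] [0.0947 0.1019]
top0 [170.6 272.6] 16 [0.343  0.2367 0.1059] [0.1035 0.1094]
top0 [400.6 287.9] 23 [ 0.3146 -0.3668  0.1058] [0.1036 0.1078]
scene0 [317.9 141.9] 16 [0.3614 0.2281 0.1023] [0.1004 0.1044]
scene0 [144.8 206.2] 26 [ 0.3316 -0.3716  0.1039] [0.1001 0.1058]
scene0 [216.2 246.5] 34 [ 0.594  -0.264   0.1401] [0.1361 0.1416]
top2 [357.2 181.6] 10 [ 0.5929 -0.2565  0.1382] [0.001  0.1406]
top2 [359.2 187. ] 26 [ 0.5762 -0.2587  0.1391] [0.1345 0.1432]
top2 [176.4 270.7] 9 [0.349  0.2216 0.0997] [0.0968 0.1029]
top2 [171.  272.3] 18 [0.3444 0.2361 0.1032] [0.1009 0.1075]
top2 [399.4 287.8] 17 [ 0.3146 -0.3662  0.1047] [0.0905 0.1061]
```

Run:
```python
from h import *
d=np.array([-np.sin(.117),np.cos(.117),0]);L=np.array([.5957,.1143,0])
g=L+d*.055+[.0005,0,.0985];o=[np.pi,0,np.pi/2+.117]
robot.grip(.5,strength=50)
robot.goto(g+[0,0,.12],o)
print('hit',robot.move_straight(g,vel=.1,contact_N=8),robot.sense()['tcp_pos'],g)
robot.grip(0.,strength=50);s=robot.sense();print(s['opening'],s['wrist_force'],s['gripper_force'],s['tcp_pos'])
grab('wrist','w3')
robot.move_straight(s['tcp_pos']+[0,0,.17],vel=.12)
s=robot.sense();print(s['opening'],s['wrist_force'],s['torque'],s['gripper_force'],s['t'])
grab('wrist','w4')
a=cv2.imread('pics/w3.png');b=cv2.imread('pics/w4.png')
cv2.imwrite('pics/c2.png',cv2.resize(np.hstack([a[:,100:],b[:,100:]]),(800,365)))
```

```text
hit False [0.59022707 0.16921788 0.09923952] [0.58977967 0.16892398 0.0985    ]
0.17248607091288345 [ 0.07504708 -0.65030643  4.29533333] 50.68667829036713 [0.59033219 0.16917357 0.0993095 ]
0.17128860916866293 [-0.27637031  0.13746895 -2.42953752] [-0.02593536 -0.00617167 -0.0188873 ] 50.06330966949463 14.3917
```

View pics/c2.png

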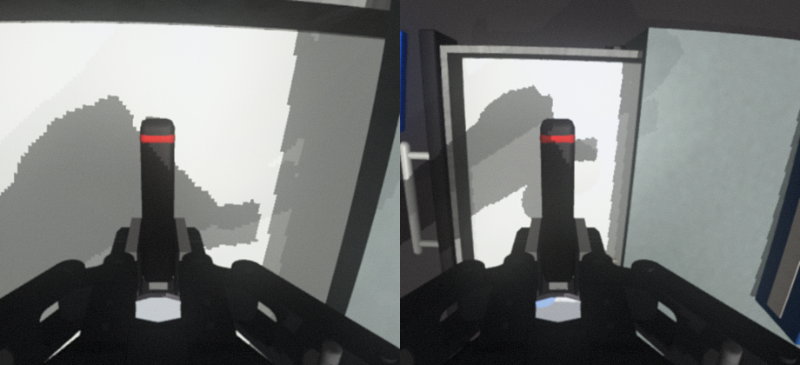

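The loupe is held firmly and level in the jaws, with its red cap at the same place before and after the lift. Next I'll look at the cone and ring closely from above the stand's far side.

Run:
```python
from h import *
o=[np.pi,0,np.pi/2+.117]
p=robot.sense()['tcp_pos']; robot.move_straight([p[0]-.05,p[1],.36],vel=.2)
robot.goto([.52,-.37,.36],o)
f=grab('wrist','w5');grab('scene','scene5');grab('top','top5')
print(robot.sense()['t'],robot.sense()['tcp_pos'],-np.array(f['R']).T@f['t'])
```

```text
17.2083 [ 0.52066791 -0.36864016  0.3602848 ] [ 0.51107292 -0.29312493  0.4910483 ]
```

View pics/w5.png

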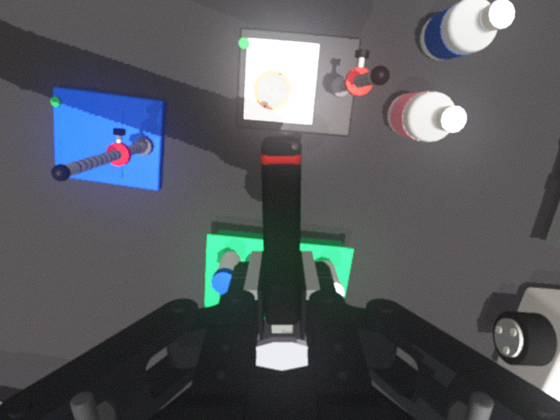

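The wrist view shows the cone flange at (272,90), the ring at (359,81) with its thumbscrew toward +y (up in the picture), and the column top at (380,74).

Run:
```python
from h import *
f=load('w5')
I=cv2.imread('pics/w5.png')
cv2.imwrite('pics/c3.png',cv2.resize(I[20:145,230:400],None,fx=4.7,fy=4.7,interpolation=cv2.INTER_CUBIC))
def red(n,c,r=14):
    F=load(n);J=F['image'].astype(int);m=(J[...,0]>110)&(J[...,1]<80)&(J[...,2]<90)
    ys,xs=np.where(m);k=np.hypot(xs-c[0],ys-c[1])<r
    P=np.array([px(F,x,y) for x,y in zip(xs[k],ys[k])]);P=P[abs(P[:,2]-.14)<.015]
    C=-np.array(F['R']).T@F['t']
    print(n,len(P),P.mean(0).round(4),np.percentile(P[:,2],[2,25,50,75,98]).round(4))
red('w5',(359,81));red('scene5',(216,246));red('scene0',(216,246));red('top5',(359,186))
# copper flange colour in three views
for n,c,r in(('w5',(272,90),30),('top0',(359,225),14),('scene0',(203,248),16)):
    F=load(n);J=cv2.cvtColor(F['image'],cv2.COLOR_RGB2HSV).astype(int)
    m=(J[...,1]>45)&(J[...,0]<22)&(J[...,2]>90);ys,xs=np.where(m);k=np.hypot(xs-c[0],ys-c[1])<r
    if k.sum()>10:
        Q=np.array([px(F,x,y,.022) for x,y in zip(xs[k],ys[k])])[:,:2]
        (cx,cy),rad=cv2.minEnclosingCircle(Q.astype(np.float32))
        A=np.c_[2*Q,np.ones(len(Q))];s=np.linalg.lstsq(A,(Q**2).sum(1),rcond=None)[0]
        print(n,k.sum(),(cx,cy,rad),'lsq',s[:2],np.sqrt(s[2]+s[:2]@s[:2]))
    # highest points of cone
F=f
u,v=np.meshgrid(range(245,300),range(65,115));P=np.array([px(F,a,b) for a,b in zip(u.ravel(),v.ravel())])
h=P[P[:,2]>.030];print('tip',h.mean(0),len(h),P[:,2].max())
```

```text
w5 8 [ 0.5815 -0.254   0.1393] [0.1389 0.139  0.1392 0.1394 0.1401]
scene5 46 [ 0.5923 -0.2632  0.1398] [0.1347 0.1385 0.1407 0.1415 0.1445]
scene0 44 [ 0.5923 -0.2628  0.1394] [0.1343 0.1384 0.1401 0.1411 0.143 ]
top5 55 [ 0.581  -0.2591  0.1391] [0.1327 0.1375 0.1395 0.1407 0.1479]
w5 66 (0.4966844320297241, -0.27665507793426514, 0.02474506013095379) lsq [ 0.49674874 -0.27627301] 0.022945641370167073
top0 103 (0.49353134632110596, -0.2745245099067688, 0.025777624920010567) lsq [ 0.49383866 -0.27460852] 0.022589638671969267
scene0 140 (0.5010161399841309, -0.2643338143825531, 0.03701374679803848) lsq [ 0.50132999 -0.26801138] 0.025918243381519976
tip [ 0.49622786 -0.2761818   0.03183273] 130 0.034114968119796536
```

View pics/c3.png

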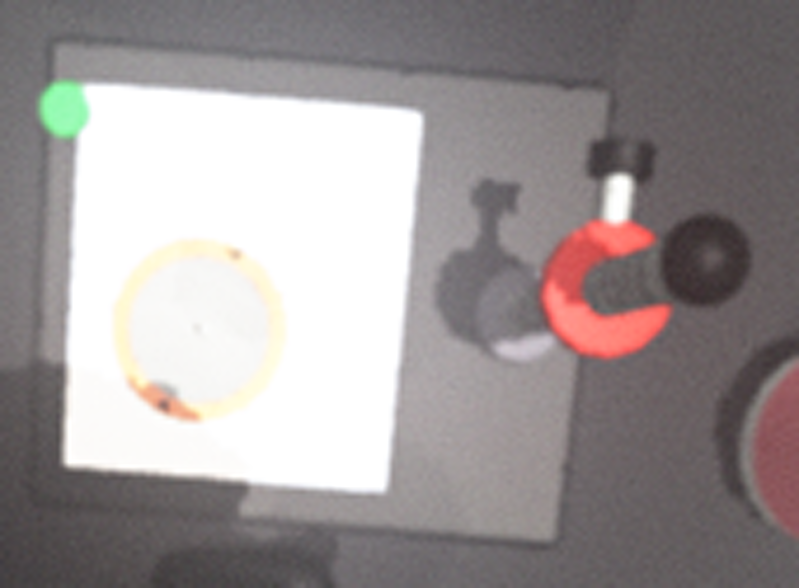

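Run:
```python
from h import *
f=load('w5')
print('tip',px(f,271.7,89.6,.035), px(f,272.3,90,.022))
for a,b in((555,290),(565,320),(585,340),(615,350),(645,335),(600,235),(635,232),(575,265)): print((a,b),px(f,230+a/4.7-.4,20+b/4.7-.4).round(4))
s=load('scene0');J=cv2.imread('pics/scene0.png')
m=(J[...,2]>110)&(J[...,1]<80)&(J[...,0]<90);ys,xs=np.where(m);k=np.hypot(xs-216,ys-246)<14
print('scene px',xs[k].min(),xs[k].max(),ys[k].min(),ys[k].max())
# compare with model ring for heights
from numpy import pi
for z in(.130,.135,.14,.145):
    a=np.linspace(0,2*pi,60);C=np.array([.590,-.2605])
    R=np.vstack([np.c_[C[0]+.014*np.cos(a),C[1]+.014*np.sin(a),0*a+z+q] for q in(-.005,.005)])
    q=proj(s,R);w=proj(f,R[60:]);w0=proj(f,R[:60]);print(z,q.min(0).round(1),q.max(0).round(1),'wrist top',((w.min(0)+w.max(0))/2).round(1),'lo',w0.min(0).round(1))
# column axis: ball
print(px(f,230+705/4.7,20+258/4.7,.215),px(f,230+515/4.7,20+315/4.7,.018))
```

```text
tip [ 0.49647439 -0.27615615  0.035     ] [ 0.49691596 -0.2760886   0.022     ]
(555, 290) [ 0.5744 -0.2626  0.1395]
(565, 320) [ 0.5775 -0.2684  0.1399]
(585, 340) [ 0.5826 -0.2718  0.1393]
(615, 350) [ 0.5893 -0.2731  0.1397]
(645, 335) [ 0.5953 -0.2691  0.1395]
(600, 235) [ 0.5821 -0.2503  0.1395]
(635, 232) [ 0.5893 -0.2487  0.1396]
(575, 265) [ 0.5779 -0.257   0.1392]
scene px 212 220 242 250
0.13 [211.4 242. ] [222.4 252.9] wrist top [362.2  81.5] lo [346.7  68.1]
0.135 [211.2 240.9] [222.2 251.8] wrist top [363.4  81.2] lo [347.6  67.6]
0.14 [210.9 239.8] [222.  250.7] wrist top [364.5  80.8] lo [348.5  67.1]
0.145 [210.7 238.7] [221.8 249.7] wrist top [365.8  80.5] lo [349.5  66.6]
[ 0.5853476  -0.26093605  0.215     ] [ 0.58661195 -0.26075966  0.018     ]
```

Run:
```python
from h import *
d=np.array([-np.sin(.117),np.cos(.117),0]);T=np.array([.4955,-.2755,.1345])+d*.0552+[0,0,.0063]
robot.move_straight([T[0],T[1],.3],vel=.2)
robot.move_straight([T[0],T[1],.2],vel=.12)
print('hit',robot.move_straight(T,vel=.06,contact_N=10))
robot.sleep(.3)
e=T-robot.sense()['tcp_pos'];print(e);robot.move_straight(T+e,vel=.02);robot.sleep(.4)
s=robot.sense();print(T-s['tcp_pos'],s['tcp_rot'],s['wrist_force'],s['t'])
a=grab('scene','s6');b=grab('top','t6')
L=np.array([.4955,-.2755,.1345])
print(proj(a,L),proj(b,L),proj(a,[.496,-.2755,.035]),proj(b,[.496,-.2755,.035]))
A=cv2.imread('pics/s6.png');B=cv2.imread('pics/t6.png')
cu,cv_=proj(a,L)[0].astype(int);du,dv=proj(b,L)[0].astype(int);print(cu,cv_,du,dv)
f=lambda I,u,v:cv2.resize(I[v-40:v+40,u-40:u+40],(400,400),interpolation=cv2.INTER_CUBIC)
cv2.imwrite('pics/c4.png',np.hstack([f(A,cu,cv_),f(B,du,dv)]))
```

```text
hit False
[-7.28807636e-05  7.68105316e-05 -2.01856008e-04]
[ 6.31616182e-05 -7.98578310e-05  2.14689371e-04] [ 3.14158922e+00 -1.94574293e-05  1.68777795e+00] [-0.15333604 -0.17762428 -1.44455182] 21.2417
[[196.5734831  224.45057147]] [[365.9447053  217.39652004]] [[201.4644525  245.21837002]] [[359.93700004 223.49062348]]
196 224 365 217
```

View pics/c4.png

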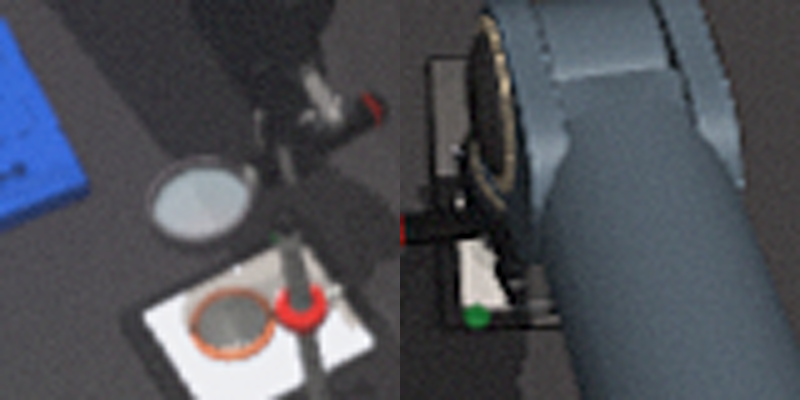

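The scene view shows the lens centred at about (196,224), which matches the prediction for the target point (196.6,224.5). The cone lies under it, with nothing touching. A quick levelness check comes before hand-in.

Run:
```python
from h import *
a=load('s6')
P=np.array([px(a,u,v) for u in range(184,210) for v in range(213,236)])
P=P[(abs(P[:,2]-.135)<.015)&(np.hypot(P[:,0]-.4955,P[:,1]+.2755)<.032)]
k=np.linalg.lstsq(np.c_[P[:,:2]-P[:,:2].mean(0),np.ones(len(P))],P[:,2],rcond=None)[0];print(len(P),P.mean(0),k)
grab('wrist','w6')
for n in('w3','w4','w6'):
    J=load(n)['image'].astype(int);m=(J[...,0]>130)&(J[...,1]<80)&(J[...,2]<80);ys,xs=np.where(m);g=(abs(xs-280)<40)&(ys>120)&(ys<190);print(n,xs[g].mean(),ys[g].mean(),g.sum())
s=robot.sense();print(s['t'],s['opening'],abs(s['joint_velocities']).max())
```

```text
357 [ 0.4969298  -0.27756647  0.13820907] [-0.05105649  0.02208802  0.13820907]
w3 279.44839857651243 159.58362989323842 281
w4 283.9717741935484 159.3266129032258 248
w6 278.03971119133575 159.16606498194946 277
21.3917 0.17145391097636864 0.0011996704896616096
```

```bash
python3 -c "
from plant import robot
print(robot.close_job())"
```

```text
the job is handed in; nothing more can be done
None
```

I handed the job in at about 21 s with the top drawer open against its stop. The robot is holding the loupe still over the cone's tip at the red ring's height, about 0.1345 m. It looks level: the red cap stayed put in the wrist view, and a coarse depth fit showed at most about 3° of tilt, which is within the noise.

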